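# Stop the polisher and hold its guard open

### The arm

A 7-joint arm with a two-finger parallel gripper is mounted at the origin on the work surface. World frame = base frame: x ahead of the robot, y to its left, z up, the work surface at z = 0. Lengths are in mm, angles in rad, forces in N, time in s.
With the tool pointing down it reaches from about 400 to 925 mm from the base axis. Payload 4.1 kg.
Tool frame: the origin (TCP) lies between the finger pads; the fingertips stand 25 mm ahead of it and the grasp point (between the pads) lies 6 mm ahead of it; z points along the fingers, y is the line along which they close (so a half turn about z gives the same grasp; the last joint's range is limited). The gripper opens to 85 mm and grips with 20 to 120 N. Pads are 22 mm wide; open, the fingers measure 114 mm over their backs; the gripper's body (76 mm by 85 mm) begins 54 mm behind the grasp point. The pads swing forward as they close: fully open they stand 13 mm farther back than shut.
Start: joints at [1.221, 0.398, 0.045, 1.537, -0.019, 1.207, -0.051], TCP at [161.351, -629.687, 256.347] pointing down, gripper open.
Joint ranges: [-2.82, 2.82], [-0.49, 2.23], [-1.37, 1.46], [0, 2.46], [-1.36, 4.5], [0.23, 2], [-2.94, 2.94]. Speed limits (rad/s): [2.57, 2.57, 3.14, 3.14, 3.14, 3.14, 3.14].

### API

Orientations are given as a unit quaternion [w, x, y, z].
In Python, from bench import get_state, optics, manip gives the robot as it stands. The module is installed in compiled form; this text tells all that it offers.
- The arm moves only by the shell command python3 -m crank 'ROWS' [FORCE]. ROWS is JSON, a list that holds one entry, the list of rows, each a list of 7 numbers: the turn, a rotation vector about the tool's x, y, z in degrees, then the shift along the tool's x, y, z in mm, then the finger opening in mm, from 0 to 85.4. A call has 1 to 8 rows; each row shifts and turns the commanded pose from where the row before left it, along the tool's axes as they then stand; what a row does not reach is not made up. A row lasts 1/8 s, in which the tool goes at most 62.5 mm and 10.7 degrees, less where a joint would pass 70% of its speed; a pose out of reach is approached as far as the arm can. A call with a gripper value outside its range is refused whole. The fingers move at their own pace and stop on an object; FORCE is the grip in N (left out, the last holds). Time passes only in rows, so rows that do not move let the fingers close. It gives the time, the measured TCP pose, the force, the opening and the grip force at its end, in the units of the state.
- get_state(): the state, without advancing time (a new reading comes with each control period).
- optics.camera(name): name is "scene" or "top" or "wrist"; returns a dict with "pixels" (400x640x3 uint8, red, green, blue), "range_z" (400x640 float32, mm along the optical axis (not along the pixel's ray), 0 where there is no reading), "fx", "fy", "cx", "cy" (pixels), "k1" (the pictures are not rectified: a ray, as slopes to the right and down, at radius r is drawn at 1 + k1 r^2 times it, then the intrinsics apply), "R" (3x3) and "t" (3): a world point X has camera coordinates R X + t. Camera axes: x right, y down, z forward; pixel columns grow to the right and rows downward; lengths in mm; the calibration is good to about 2 mm. A picture is of the moment at which its call begins.
- manip.hand_in(): hands the job in; it is judged then, once.
The state is a dict: "time_s": time; "joint_positions": joint angles; "qvel": joint speeds; "joint_torque": joint torques, N m; "position": TCP position; "ee_rot": TCP orientation; "ft_force": force on the tool from outside, world axes, zero at the start; "torque": the same for the moment, N m; "grip_width": finger opening in mm; "grasp_force": force on a finger pad.
Only numpy, scipy, OpenCV 4.12 (cv2) and the standard library are available. Lean on these libraries where they do the work, as an engineer would, in place of code of your own. Each camera call takes 0.05 s, during which the arm holds its last target. There are 200 camera calls.

### The job

The buff on the bench polishing machine has to be changed: first turn the black selector knob on the grey control box clockwise (seen from above) until its white pointer clicks in at the red dot (stop), leaving the guard shut until then. Then lift the clear spring-loaded guard by its red rail to 50 degrees above shut (the red line on the quadrant at its side) and keep holding it there steadily with the fingers: the job finishes while you are holding it, do not let go or prop it. Leave the other things on the bench where they are.

Things in the scene. Friction and masses are not known exactly. Their poses are not given: they have to be found in the camera images.
- polisher: Green bench polishing machine, fixed, 240 (x) x 220 (y) x 135 mm high open-topped housing (a grey motor stands 85 mm out of its rear) with a cream buff inside and a clear guard with yellow edges as its top. Origin: centre of the underside; its own -x is its front (towards the robot), +z up.
- guard (a joint): Hinge of the clear guard, rad: 0 = shut (level on the housing), grows as its front edge is lifted; 50 degrees = 0.873, stop at 1.35. Spring and weight always push it shut: 3 to 7 N at the rail. Axis: the polisher's +y through guard_hinge. A black quadrant at the machine's -y side has white ticks every 10 degrees and a longer red line at 50.
- guard_hinge (a point): Point on the guard's hinge axis, in the middle of the machine's rear (+x) top edge: (115, 0, 135) mm in the polisher's frame. The guard panel reaches 242 mm forward from it (8 mm thick at its yellow edges) and is 210 mm wide.
- guard_rail (a point): Middle of the guard's red grab rail: round bar 12 mm thick, 132 mm long, along the polisher's y, 38 mm above the clear sheet on two black posts (10 mm thick, 60 mm either side of the middle). Guard shut: 200 mm in front of and 43 mm above the hinge axis, 178 mm above the bench; swings with the guard. The bar can turn in a grip taken across it. Axes: the guard's.
- selector_box: Grey control box, fixed, 120 (x) x 110 (y) x 60 mm high, with the black selector knob in the middle of its top and five marks round it: four small white dots and a larger red one. Origin: centre of the underside. It may stand left or right of the polisher.
- selector (a joint): Knob angle, rad, growing clockwise seen from above. Clicks at 0, 0.5, 1.0, 1.5, 2.0, one per dot; red dot = 1.5. Starts at 0, 0.5 or 1.0. Passing a click takes about 0.15 N m; let go, it springs to the nearest click. At 0 the bar grip lies along the box's x, white pointer to the box's -x; at value q the bar's yaw is the box's yaw minus q.
- selector_grip (a point): On the knob's axis at the height to grip, 91 mm above the bench. The knob is a bar grip 46 mm long, 14 mm thick, its top 101 mm above the bench, on a disc 48 mm across that reaches to 71 mm above the bench. The point's x axis lies along the bar, pointer to -x.
- selector_pointer (a point): Outer end of the white pointer line on top of the bar grip, 23 mm from the knob's axis.
- red_dot (a point): Centre of the red dot (14 mm across) on top of the control box, 44 mm from the knob's axis.
- wood_block: Bystander: loose light wooden block, 130 x 90 x 60 mm. Origin: centre of the underside. It stands on the other side of the polisher from the control box.
- hammer: Bystander: hammer lying on the bench left behind.
- screwdriver: Bystander: screwdriver lying on the bench right behind.
- polish_tin: Bystander: closed tin, 72 mm across, 55 mm high, at the far right.
- spare_buff: Bystander: spare cream buff lying flat, 100 mm across, 25 mm thick, right behind.
- mug: Bystander: blue mug, 90 mm high, at the far left.
There are look-alikes about, which are no part of the job. What is shaped like the selector_box but pink or purple is not meant.

How it is judged (in metres and radians):
On the way, in this order (a step that is already met when the one before it is completed fails the run):
1. the selector is at the red dot with the guard still shut (value of joint selector between 1.36 and 1.64 rad and value of joint guard below 0.1 rad), for 0.3 s.
2. the fingers are lifting the guard (value of joint selector between 1.36 and 1.64 rad and value of joint guard above 0.5 rad and contact force between the fingers and guard above 0.5 N), for 0.2 s.
At the end, for the whole second after the job is handed in: The selector stands at the red dot (1.5 rad, within 0.14), the guard is held still by the fingers at 50 degrees (within 6 degrees, slower than 0.1 rad/s, finger contact over 0.5 N) through the last second, and no bystander has moved 30 mm or more (value of joint selector between 1.36 and 1.64 rad and value of joint guard between 0.768 and 0.977 rad and velocity of joint guard between -0.1 and 0.1 rad/s and contact force between the fingers and guard above 0.5 N and distance of each of wood_block, hammer, screwdriver, polish_tin, spare_buff, mug from where it was at the start of the episode below 0.03 m); the arm keeps its last pose, push and grip.
It fails at once if the guard is lifted while the selector is not at the red dot (value of joint guard above 0.15 rad and not (value of joint selector between 1.36 and 1.64 rad)).
It fails at once if a bystander is pushed 30 mm or more from its place (distance of any of wood_block, hammer, screwdriver, polish_tin, spare_buff, mug from where it was at the start of the episode above 0.03 m).
It also fails if it takes over 53 s, if anything falls off the work surface, if the arm or the gripper's body presses on something with over 40 N, if the wrist force passes 120 N, or if a joint passes its speed limit or range.

## Working session

There is one attempt and no reset: what is moved stays moved. The work goes in short steps, Python scripts to look and compute and a shell command to move; the robot and the scene stay as the last step left them, time stands still between calls to the robot, and variables do not carry over. Pictures are saved under pics/ and viewed, at most 10 in all, crops included, and the job is handed in when it is done.

```bash
mkdir -p pics
cat > h.py <<'E'
import numpy as np, cv2
from bench import get_state, optics, manip
from scipy.spatial.transform import Rotation as Ro
def und(c,uv):
    uv=np.atleast_2d(np.asarray(uv,float)); d=(uv-[c['cx'],c['cy']])/[c['fx'],c['fy']]
    s=d.copy()
    for _ in range(20): s=d/(1+c['k1']*(s**2).sum(1,keepdims=True))
    return s
def ray(c,uv):
    s=und(c,uv); R=np.array(c['R']); o=-R.T@np.array(c['t'])
    return o,np.c_[s,np.ones(len(s))]@R
def onz(c,uv,z):
    o,d=ray(c,uv); return o+d*((z-o[2])/d[:,2])[:,None]
def cloud(c):
    v,u=np.mgrid[:400,:640]; o,d=ray(c,np.c_[u.ravel(),v.ravel()])
    P=o+d*c['range_z'].reshape(-1,1); P[c['range_z'].ravel()==0]=np.nan
    return P.reshape(400,640,3)
def tool():
    s=get_state(); q=s['ee_rot']; return np.array(s['position']),Ro.from_quat([q[1],q[2],q[3],q[0]]).as_matrix()
E
python3 - <<'E'
from h import *
import pickle
s=get_state(); print(s['time_s'],s['position'],s['ee_rot'],s['grip_width'],tool()[1].round(3))
ims=[]
for n in('scene','top'):
    c=optics.camera(n); pickle.dump(c,open(n+'.pkl','wb')); ims.append(c['pixels'][...,::-1]); print(n,c['fx'],c['k1'],(-np.array(c['R']).T@c['t']).round())
    cv2.imwrite(f'pics/{n}0.png',ims[-1])
E
```

```text
0.0 [ 161.19922841 -629.09766323  255.26130784] [-9.53412716e-04  9.92138222e-01  1.25143121e-01 -1.97119250e-04] 85.0704349410175 [[ 0.969  0.248 -0.001]
 [ 0.248 -0.969  0.002]
 [-0.    -0.002 -1.   ]]
scene 470.9812516374895 -0.04915072576270628 [1460. -283. 1549.]
top 428.06911874549206 0.02926491634757599 [ 332.   85. 1964.]
```

View pics/scene0.png

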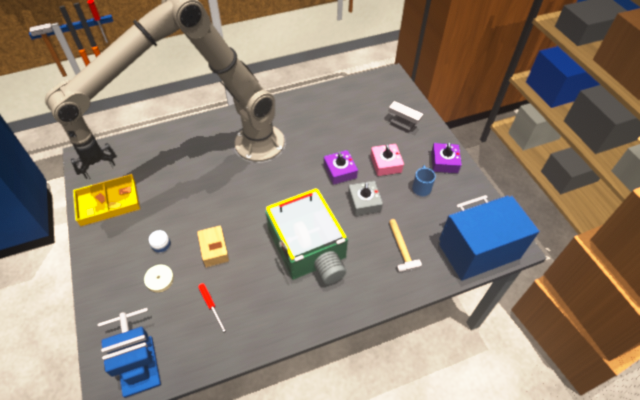

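View pics/top0.png

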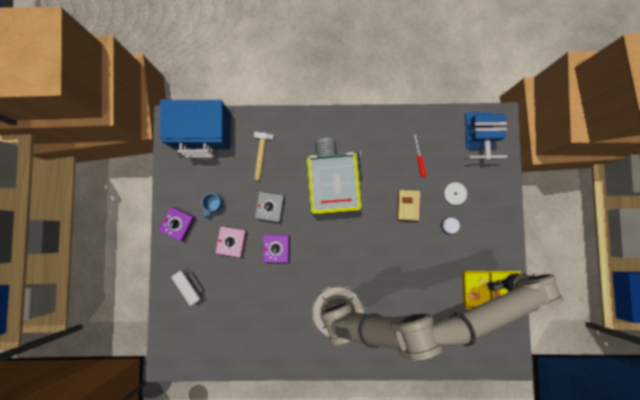

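The top view shows the polisher at about (333,182) with its red rail at (336,201), and the grey box at (269,207), left of the polisher. The pink and purple look-alikes are at (230,242), (276,249) and (176,224).

```bash
cat > m1.py <<'E'
from h import *
import pickle
T=pickle.load(open('top.pkl','rb'));S=pickle.load(open('scene.pkl','rb'))
def redmask(c): 
    h=cv2.cvtColor(c['pixels'],cv2.COLOR_RGB2HSV); return (((h[...,0]<8)|(h[...,0]>172))&(h[...,1]>130)&(h[...,2]>90)).astype(np.uint8)
def near(m,box):
    x0,y0,x1,y1=box; z=np.zeros_like(m); z[y0:y1,x0:x1]=m[y0:y1,x0:x1]; return z
def tri(a,b):
    (o1,d1),(o2,d2)=a,b; d1=d1[0]/np.linalg.norm(d1[0]);d2=d2[0]/np.linalg.norm(d2[0])
    s=np.linalg.lstsq(np.c_[d1,-d2],o2-o1,rcond=None)[0]; p,q=o1+s[0]*d1,o2+s[1]*d2
    return (p+q)/2,np.linalg.norm(p-q)
E_=[]
for c,b in((T,(310,190,360,212)),(S,(270,190,320,220))):
    v,u=np.nonzero(near(redmask(c),b)); p=np.c_[u,v].astype(float); m=p.mean(0); w=np.linalg.svd(p-m,full_matrices=False)[2][0]; k=(p-m)@w
    e=np.array([m+w*k.min(),m+w*k.max()]); E_.append((m,e)); print('rail px',m.round(1),e.round(1),len(p))
print('rail mid',tri(ray(T,E_[0][0]),ray(S,E_[1][0])))
e=onz(T,E_[0][1],178);print('rail ends top z178',e.round(0)); e=onz(S,E_[1][1],178);print('scene',e.round(0))
# dots/knob of the grey box
for n,c,b in(('T',T,(250,185,292,228)),('S',S,(340,175,395,222))):
    m=near(redmask(c),b); v,u=np.nonzero(m); print(n,'red',len(u),u.mean(),v.mean(),onz(c,[u.mean(),v.mean()],60).round(0) if len(u) else '')
    P=cloud(c); x0,y0,x1,y1=b; q=P[y0:y1,x0:x1].reshape(-1,3); t=q[(abs(q[:,2]-60)<8)]
    r=cv2.minAreaRect(t[:,:2].astype(np.float32)); print(n,'box top',r,np.median(t[:,2]))
    k=q[q[:,2]>85]; print('knob',len(k),np.nanmean(k,0),np.nanmax(q[:,2]))
x=[cv2.resize(i['pixels'][y0:y1,x0:x1,::-1],(400,400),interpolation=cv2.INTER_CUBIC) for i,(x0,y0,x1,y1) in((T,(247,184,293,230)),(S,(338,170,394,226)))]
cv2.imwrite('pics/c1.png',np.hstack(x))
E
python3 m1.py
```

```text
rail px [335.6 200.5] [[350.  199.3]
 [322.  201.6]] 42
rail px [295.9 199.6] [[311.  194.1]
 [279.8 205.5]] 48
rail mid (array([484.74756191,  10.42071841, 178.33358687]), np.float64(4.371099787592833))
rail ends top z178 [[490. -48. 178.]
 [481.  70. 178.]]
scene [[479.  68. 178.]
 [488. -54. 178.]]
T red 1 258.0 205.0 [[478. 354.  60.]]
T box top ((472.10491943359375, 304.73016357421875), (110.25220489501953, 120.19198608398438), 80.57071685791016) 60.80571474962028
knob 38 [471.00610266 304.61449842 101.55337106] 116.05667839672651
S red 2 375.5 191.0 [[472. 345.  60.]]
S box top ((441.53179931640625, 298.617919921875), (118.40872192382812, 192.74432373046875), 87.30571746826172) 59.22843116381682
knob 43 [474.05219857 296.49011463  97.95698358] 108.63979161860539
```

View pics/c1.png

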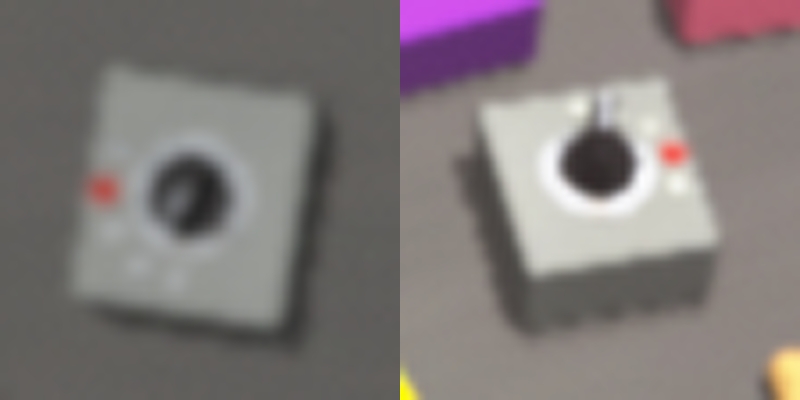

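The crop shows the grey box, with the red dot towards +y. The pointer isn't clear at this resolution, so I'll move closer and look with the wrist camera.

```bash
python3 -m crank '[[[0,0,0,45,-40,-8,85],[0,0,0,45,-40,-8,85],[0,0,0,45,-40,-8,85],[0,0,0,45,-40,-8,85],[0,0,0,45,-40,-8,85],[0,0,0,45,-40,-8,85],[0,0,0,45,-40,-8,85],[0,0,0,45,-40,-8,85]]]' 
python3 -m crank '[[[0,0,0,18,-58,0,85],[0,0,0,18,-58,0,85],[0,0,0,18,-58,0,85],[0,0,0,18,-58,0,85],[0,0,0,18,-58,0,85],[0,0,0,18,-58,0,85],[0,0,0,18,-58,0,85],[0,0,0,18,-58,0,85]]]'
python3 -m crank '[[[0,0,-10,0,0,0,85],[0,0,-10,0,0,0,85],[0,0,-10,0,0,0,85],[0,0,-10,0,0,0,85],[0,0,-10,0,0,0,85],[0,0,-10,0,0,0,85],[0,0,-10,0,0,0,85],[0,0,-10,0,0,0,85]]]'
cat > w.py <<'E'
from h import *
import pickle,sys
c=optics.camera('wrist'); pickle.dump(c,open('wrist.pkl','wb'))
p,R=tool(); print(get_state()['time_s'],p.round(1),R.round(3).tolist())
print('cam',(-np.array(c['R']).T@c['t']).round())
cv2.imwrite(f'pics/{sys.argv[1]}.png',c['pixels'][...,::-1])
E
python3 w.py w1
```

```text
time_s: 1.1
position: [431.2, -228.5, 320.4]
ee_rot: [0.0, 0.992, 0.125, -0.0]
ft_force: [0.8, -0.5, 0.0]
grip_width: 84.8
grasp_force: 0.0
time_s: 2.1
position: [454.8, 256.3, 320.1]
ee_rot: [0.0, 0.992, 0.125, 0.0]
ft_force: [1.1, 0.8, 1.1]
grip_width: 85.1
grasp_force: 0.0
time_s: 3.1
position: [454.7, 254.6, 319.8]
ee_rot: [-0.0, 0.678, 0.736, -0.0]
ft_force: [-0.2, -0.2, 0.3]
grip_width: 84.8
grasp_force: 0.0
3.15 [454.7 254.6 319.8] [[-0.085, 0.996, -0.001], [0.996, 0.085, -0.0], [-0.0, -0.001, -1.0]]
cam [449. 326. 437.]
```

View pics/w1.png

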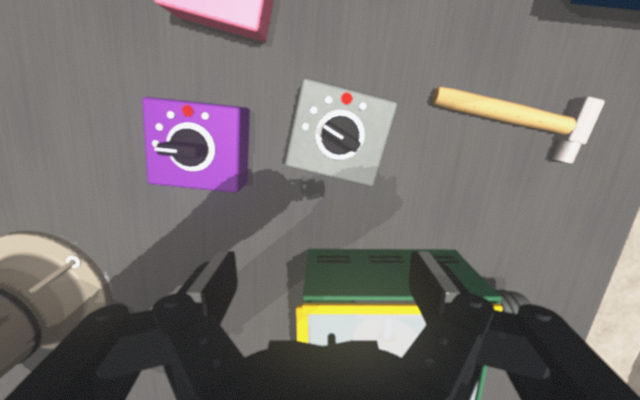

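The wrist view shows the grey box at (341,133), with dots at (305,126), (313,110), (328,100), red (347,98) and (362,106). The white pointer runs from about (340,135) towards the upper left. Next I'll measure it.

```bash
cat > m2.py <<'E'
from h import *
import pickle
c=pickle.load(open('wrist.pkl','rb')); im=c['pixels'].astype(int); P=cloud(c)
h=cv2.cvtColor(c['pixels'],cv2.COLOR_RGB2HSV)
red=((h[...,0]<8)|(h[...,0]>172))&(h[...,1]>140); wh=(im.min(2)>205)
def comps(m,x0,y0,x1,y1,a=3):
    z=np.zeros(m.shape,np.uint8); z[y0:y1,x0:x1]=m[y0:y1,x0:x1]; n,l,s,ce=cv2.connectedComponentsWithStats(z)
    return [(s[i,4],ce[i],l==i) for i in range(1,n) if s[i,4]>=a]
for a,ce,_ in comps(red,280,75,400,190): print('red',a,ce.round(1),onz(c,ce,60)[0].round(1))
for a,ce,l in comps(wh,280,75,400,190):
    v,u=np.nonzero(l); print('white',a,ce.round(1),(u.min(),u.max(),v.min(),v.max()),onz(c,ce,60)[0].round(1))
q=P[75:190,280:400].reshape(-1,3); pix=im[75:190,280:400].reshape(-1,3)
t=q[abs(q[:,2]-60)<6]; print(cv2.minAreaRect(t[:,:2].astype(np.float32)),np.nanmedian(t[:,2]))
k=q[(q[:,2]>88)&(q[:,2]<110)]; print('bar',len(k),cv2.minAreaRect(k[:,:2].astype(np.float32)),k[:,2].max(),np.nanmedian(k[:,2]))
w=q[(q[:,2]>88)&(q[:,2]<110)&(pix.min(1)>150)]; print('pointer',len(w),w.mean(0).round(1))
E
python3 m2.py
```

```text
red 87 [346.3  98. ] [475.5 346.8  60. ]
white 63 [328.1  99.3] (np.int64(324), np.int64(332), np.int64(95), np.int64(103)) [453.7 343.6  60. ]
white 54 [362.5 105.5] (np.int64(358), np.int64(366), np.int64(102), np.int64(109)) [496. 340.  60.]
white 59 [313.3 109.8] (np.int64(309), np.int64(317), np.int64(106), np.int64(114)) [436.8 330.   60. ]
white 809 [337.9 131.9] (np.int64(315), np.int64(365), np.int64(109), np.int64(159)) [469.2 306.3  60. ]
white 55 [305.1 126. ] (np.int64(302), np.int64(309), np.int64(122), np.int64(130)) [428.1 310.   60. ]
white 3 [359.3 148.3] (np.int64(359), np.int64(360), np.int64(148), np.int64(149)) [498.2 288.4  60. ]
((471.29412841796875, 302.9782409667969), (110.17557525634766, 120.22357940673828), 81.01671600341797) 59.656117778360425
bar 514 ((470.9421081542969, 303.1540832519531), (13.98725700378418, 46.55155563354492), 62.57250213623047) 103.21827846880717 100.44542397917758
pointer 103 [463.7 307.1 101. ]
```

```bash
python3 -m crank '[[[0,0,-9.6,0,0,0,85],[0,0,-9.6,0,0,0,85],[0,0,-9.6,0,0,0,85],[0,0,-9.6,0,0,0,85],[0,0,-9.6,0,0,0,85],[0,0,-9.7,0,0,0,85],[0,0,0,4,25.5,30,85],[0,0,0,3.6,25.6,40,85]]]' 
python3 -m crank '[[[0,0,0,0,0,40,85],[0,0,0,0,0,30,85],[0,0,0,0,0,0,85]]]'
python3 w.py w2; sed -i 's/280,75,400,190/0,0,640,260/;' m2.py
python3 - <<'E'
from h import *
import pickle
c=pickle.load(open('wrist.pkl','rb'));P=cloud(c).reshape(-1,3)
d=np.hypot(P[:,0]-471,P[:,1]-303)
k=P[(d<30)&(P[:,2]>92)&(P[:,2]<106)];print(len(k),cv2.minAreaRect(k[:,:2].astype(np.float32)),np.median(k[:,2]))
E
```

```text
time_s: 4.15
position: [473.5, 303.8, 250.0]
ee_rot: [0.001, 0.244, 0.97, 0.0]
ft_force: [0.6, -0.4, 0.2]
grip_width: 85.0
grasp_force: 0.0
time_s: 4.53
position: [470.8, 302.2, 177.8]
ee_rot: [-0.002, 0.242, 0.97, -0.002]
ft_force: [-0.0, -0.5, 0.3]
grip_width: 85.0
grasp_force: 0.0
4.575 [471.8 303.3 179.8] [[-0.883, 0.469, -0.002], [0.469, 0.883, -0.001], [0.001, -0.002, -1.0]]
cam [407. 336. 295.]
1212 ((470.5909729003906, 303.137451171875), (14.034627914428711, 46.211273193359375), 62.096553802490234) 100.41707614278401
```

```bash
python3 -m crank '[[[0,0,0,0,0,40,85],[0,0,0,0,0,30,60],[0,0,0,0,0,10,40],[0,0,0,0,0,0,10],[0,0,0,0,0,0,10],[0,0,0,0,0,0,10],[0,0,0,0,0,0,10],[0,0,0,0,0,0,10]]]' 60
```

```text
time_s: 5.58
position: [472.4, 303.2, 102.2]
ee_rot: [0.001, 0.242, 0.97, -0.001]
ft_force: [-2.4, -3.1, 6.1]
grip_width: 12.9
grasp_force: 59.9
```

Gripped. Next I turn it clockwise (tool +z) by about 67.5°.

```bash
python3 -m crank '[[[0,0,9,0,0,0,10],[0,0,9,0,0,0,10],[0,0,9,0,0,0,10],[0,0,9,0,0,0,10],[0,0,9,0,0,0,10],[0,0,9,0,0,0,10],[0,0,9,0,0,0,10],[0,0,4.5,0,0,0,10]]]' 60
python3 -m crank '[[[0,0,0,0,0,0,10],[0,0,0,0,0,0,10]]]' 60
python3 -c "
from h import *
p,R=tool();print(np.degrees(np.arctan2(R[1,0],R[0,0])),get_state()['torque'])"
```

```text
time_s: 6.58
position: [471.6, 302.7, 102.1]
ee_rot: [0.001, 0.741, 0.672, -0.001]
ft_force: [-3.5, -3.5, 7.8]
grip_width: 12.6
grasp_force: 60.1
time_s: 6.82
position: [471.6, 302.8, 102.1]
ee_rot: [0.001, 0.74, 0.673, -0.001]
ft_force: [-4.4, -4.5, 8.0]
grip_width: 13.0
grasp_force: 60.1
84.56245247598413 [-0.94493282  0.8922552  -0.0091609 ]
```

Torque about z is near zero, so it's seated. I'll release, rise and check.

```bash
python3 -m crank '[[[0,0,0,0,0,0,85],[0,0,0,0,0,0,85],[0,0,0,0,0,0,85],[0,0,0,0,0,-30,85],[0,0,0,0,0,-50,85],[0,0,0,0,0,-50,85],[0,0,0,0,0,-50,85],[0,0,0,0,0,0,85]]]' 60
python3 w.py w3;  python3 - <<'E'
from h import *
import pickle
c=pickle.load(open('wrist.pkl','rb'));P=cloud(c).reshape(-1,3);im=c['pixels'].reshape(-1,3)
d=np.hypot(P[:,0]-471,P[:,1]-303); s=(d<30)&(P[:,2]>92)&(P[:,2]<106)
k=P[s];print(len(k),cv2.minAreaRect(k[:,:2].astype(np.float32)),np.median(k[:,2]))
w=P[s&(im.min(1)>150)];print('pointer',len(w),w.mean(0))
E
```

```text
time_s: 7.82
position: [473.9, 305.8, 284.9]
ee_rot: [0.001, 0.74, 0.673, 0.005]
ft_force: [-1.0, 0.4, -0.6]
grip_width: 84.7
grasp_force: 0.0
7.875 [472.9 304.5 282.2] [[0.095, 0.996, 0.004], [0.996, -0.095, 0.002], [0.002, 0.004, -1.0]]
cam [480. 376. 402.]
554 ((471.2815246582031, 303.59002685546875), (46.2611083984375, 12.969985961914062), 84.3222885131836) 100.43121923373846
pointer 113 [472.54057868 315.14883743 100.79620908]
```

View pics/w3.png

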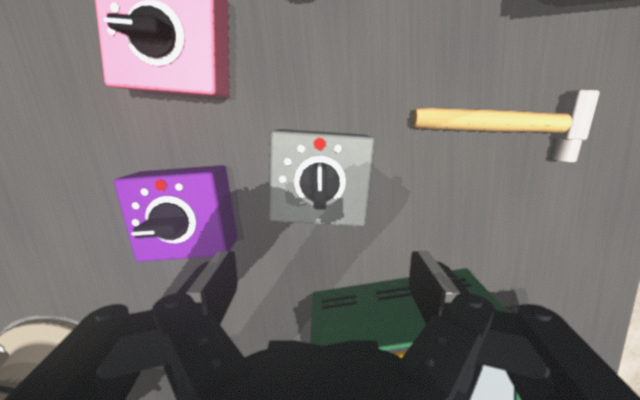

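The pointer now lines up with the red dot (pixel (320,165) against (320,143)); q is about 1.51. Next is the rail.

```bash
python3 -m crank '[[[0,0,-9.7,0,0,-20,85],[0,0,0,-49,-1.6,0,85],[0,0,0,-49,-1.6,0,85],[0,0,0,-49,-1.6,0,85],[0,0,0,-49,-1.6,0,85],[0,0,0,-49,-1.6,0,85],[0,0,0,-49,-1.6,0,85],[0,0,0,0,0,0,85]]]'
python3 w.py w4
cat > m3.py <<'E'
from h import *
import pickle
c=pickle.load(open('wrist.pkl','rb'));P=cloud(c);h=cv2.cvtColor(c['pixels'],cv2.COLOR_RGB2HSV)
m=(((h[...,0]<8)|(h[...,0]>172))&(h[...,1]>140)).astype(np.uint8)
n,l,s,ce=cv2.connectedComponentsWithStats(m)
for i in range(1,n):
    if s[i,4]<40: continue
    v,u=np.nonzero(l==i); Q=P[v,u]; Q=Q[np.isfinite(Q).all(1)]
    print(s[i].tolist(),ce[i].round(1),'median',np.median(Q,0).round(1),'z90',np.percentile(Q[:,2],90).round(1))
    r=cv2.minAreaRect(onz(c,np.c_[u,v],178)[:,:2].astype(np.float32)); print('  plane178',r)
E
python3 m3.py
```

```text
time_s: 8.88
position: [483.6, 4.6, 298.3]
ee_rot: [-0.001, 0.683, 0.73, -0.002]
ft_force: [-0.1, 0.0, -0.7]
grip_width: 85.2
grasp_force: 0.0
8.925 [483.7   7.7 298.7] [[-0.07, 0.998, -0.003], [0.998, 0.07, 0.0], [0.0, -0.003, -1.0]]
cam [479.  76. 415.]
[318, 117, 13, 153, 1665] [324.5 187.6] median [483.9  22.  182.9] z90 183.9
  plane178 ((484.24798583984375, 8.261299133300781), (9.510143280029297, 131.62738037109375), 4.216625690460205)
```

View pics/w4.png

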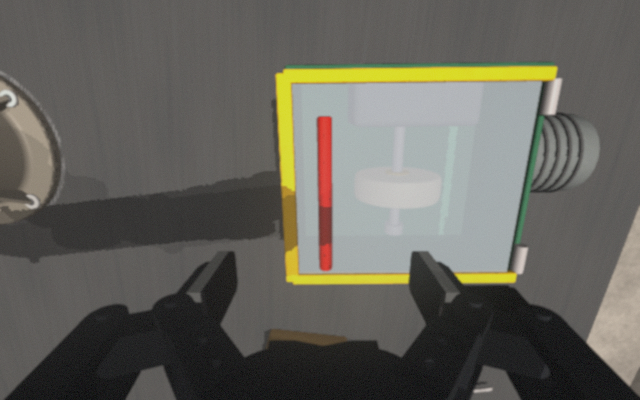

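The rail runs from (324,117) to (325,270). Its middle is at (484.3, 8.3, 178), its length comes out at 131.6 mm and the yaw is 4.2°, which agrees with the two-view triangulation. I'll descend and grip.

```bash
python3 -m crank '[[[0,0,0,0,0,40,85],[0,0,0,0,0.6,40,70],[0,0,0,0,0,34,50],[0,0,0,0,0,0,8],[0,0,0,0,0,0,8],[0,0,0,0,0,0,8],[0,0,0,0,0,0,8],[0,0,0,0,0,0,8]]]' 50
python3 -c "
from h import *
import numpy as np
p,R=tool();print(get_state()['time_s'],p.round(1),R.round(3).tolist())
# arc steps for vertical tool: forward (tool y), up (-tool z)
a=np.radians(12.13+np.arange(0,51,5));r=204.57
print(np.diff(-r*np.cos(a)).round(1),np.diff(r*np.sin(a)).round(1))"
```

```text
time_s: 9.93
position: [484.5, 10.7, 187.3]
ee_rot: [-0.0, 0.68, 0.733, -0.0]
ft_force: [-5.1, 2.8, 3.8]
grip_width: 10.0
grasp_force: 49.0
9.925 [484.5  10.7 187.3] [[-0.075, 0.997, -0.001], [0.997, 0.075, 0.0], [0.0, -0.001, -1.0]]
[ 4.5  6.   7.4  8.8 10.1 11.4 12.5 13.6 14.6 15.4] [17.3 16.8 16.2 15.5 14.7 13.7 12.7 11.6 10.3  9. ]
```

```bash
python3 -m crank '[[[0,0,0,0,2.2,-8.7,8],[0,0,0,0,2.3,-8.6,8],[0,0,0,0,6,-16.8,8],[0,0,0,0,7.4,-16.2,8],[0,0,0,0,8.8,-15.5,8],[0,0,0,0,10.1,-14.7,8],[0,0,0,0,0,0,8],[0,0,0,0,0,0,8]]]' 50
python3 -c "
from h import *
s=get_state();print(s['ft_force'],s['torque'],s['grip_width'])"
```

```text
time_s: 10.92
position: [519.0, 13.3, 266.7]
ee_rot: [-0.003, 0.68, 0.733, -0.002]
ft_force: [-8.8, 3.8, -0.1]
grip_width: 10.0
grasp_force: 49.0
[-8.83889044  3.78695298 -0.08390745] [ 0.66232573  2.13712852 -0.03111955] 9.992538596364799
```

```bash
python3 -m crank '[[[0,0,0,0,11.4,-13.7,8],[0,0,0,0,12.5,-12.7,8],[0,0,0,0,13.6,-11.6,8],[0,0,0,0,14.6,-10.3,8],[0,0,0,0,7.5,-4.7,8],[0,0,0,0,7.9,-4.3,8],[0,0,0,0,0,0,8],[0,0,0,0,0,0,8]]]' 50
python3 -m crank '[[[0,0,0,0,0,0,8],[0,0,0,0,0,0,8]]]' 50
python3 w.py w5; python3 m3.py
python3 - <<'E'
from h import *
import pickle
for n in('scene','top'):
    c=optics.camera(n); pickle.dump(c,open(n+'2.pkl','wb'))
    if n=='scene': cv2.imwrite('pics/s5.png',cv2.resize(c['pixels'][150:300,230:430,::-1],(800,600),interpolation=cv2.INTER_CUBIC))
    P=cloud(c);h=cv2.cvtColor(c['pixels'],cv2.COLOR_RGB2HSV); m=(h[...,0]>22)&(h[...,0]<36)&(h[...,1]>150)
    b=(P[...,0]>440)&(P[...,0]<720)&(abs(P[...,1]-15)<140)&(P[...,2]>120); Q=P[m&b]
    th=np.radians(4.2); f=(Q[:,0]-683.8)*np.cos(th)+(Q[:,1]-23)*np.sin(th); z=Q[:,2]-135
    rr=np.hypot(f,z); k=rr>60; print(n,k.sum(),np.percentile(np.degrees(np.arctan2(z[k],-f[k])),[10,25,50,75,90]).round(1))
E
```

```text
time_s: 11.92
position: [586.0, 18.6, 328.1]
ee_rot: [-0.002, 0.68, 0.733, -0.002]
ft_force: [-16.1, 1.7, 16.0]
grip_width: 9.7
grasp_force: 49.4
time_s: 12.18
position: [585.9, 18.6, 328.1]
ee_rot: [-0.002, 0.68, 0.733, -0.002]
ft_force: [-16.2, 1.7, 16.0]
grip_width: 10.0
grasp_force: 49.4
12.225 [585.9  18.5 328.1] [[-0.075, 0.997, -0.006], [0.997, 0.075, -0.001], [-0.001, -0.006, -1.0]]
cam [581.  90. 445.]
[310, 133, 25, 214, 4658] [322.7 234.5] median [584.5  38.4 319.1] z90 320.2
  plane178 ((589.7438354492188, -40.6405029296875), (23.36473274230957, 229.77508544921875), 4.359676837921143)
scene 375 [49.6 50.3 51.1 52.5 54. ]
top 178 [50.1 50.8 51.6 52.9 54.5]
```

View pics/s5.png

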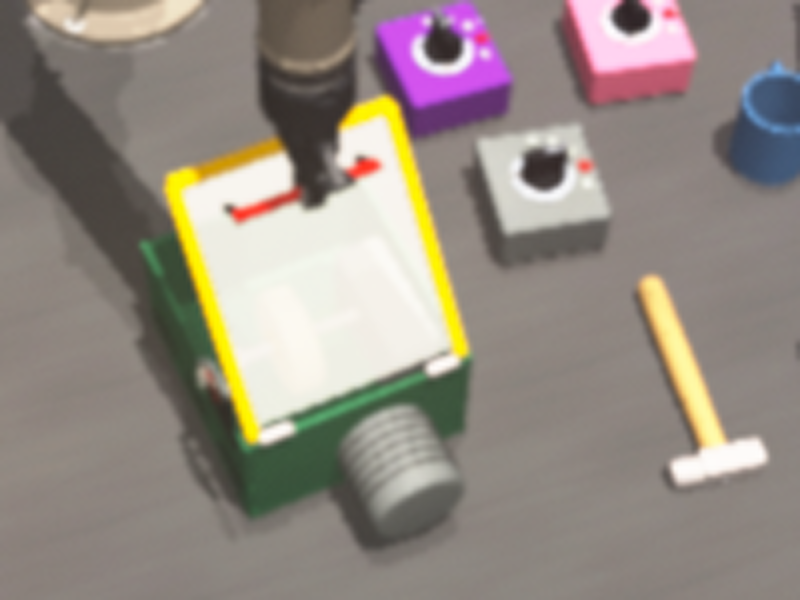

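The scene view shows the guard held open by its rail, with the fingers at about (320,190). The measured guard angle is about 49–51° from the rail position and the yellow edges. The arm is still and the bystanders are untouched.

```bash
python3 -c "
from h import *
print(manip.hand_in())"
```

```text
the job is handed in; nothing more can be done
None
```

I turned the selector to the red dot with the guard shut, then lifted the guard by its rail and handed the job in at about 12 s while the fingers held it at roughly 50°. No verdict came back from the hand-in.

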